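# Set the drilling guide against the red stop

## Robot

A 7-joint arm with a two-finger parallel gripper is mounted at the origin on the work surface. World frame = base frame: x ahead of the robot, y to its left, z up, the work surface at z = 0. Lengths are in m, angles in degrees, forces in N, time in s.
With the tool pointing down it reaches from about 0.425 to 0.95 m from the base axis. Payload 4.7 kg.
Tool frame: the origin (TCP) lies on the centre line of the jaws, within the pads' length; the fingertips stand 14 mm ahead of it and the grasp point (between the pads) lies 5 mm behind it (bot.tip_extent is the distance from the TCP to the fingertips, in m); y points along the fingers, z is the direction in which the jaws open and shut, and the axes are right-handed (so a half turn about y gives the same grasp; the last joint's range is limited). The gripper opens to 87 mm and grips with 3 to 60 N. Pads are 19 mm wide; open, the fingers measure 117 mm over their backs; the gripper's body (75 mm by 190 mm) begins 51 mm behind the grasp point.
Start: joints at [71.625, 26.849, -2.785, 87.806, 1.381, 65.374, -4.715], TCP at [0.194, -0.646, 0.237] pointing down, gripper open.
Joint ranges: [-148.3, 148.3], [-19.14, 114.17], [-79.39, 73.82], [5.75, 140.21], [-59.74, 239.74], [12.07, 113.84], [-152.46, 152.46]. Speed limits (degrees/s): [147.25, 147.25, 180, 180, 180, 180, 180].

## Interface

Orientations are given as [roll, pitch, yaw] about the fixed x, y, z axes, in that order (R = Rz(yaw) Ry(pitch) Rx(roll)).
In Python, from bench import get_state, eyes, sign_off, bot gives the robot as it stands.
- The arm moves only by the shell command python3 -m handwheel 'ROWS' [OPENING] [FORCE]. ROWS is a JSON object of lists of equal length, an entry for each row: "offset": the shift along the tool's x, y, z in units of 40 mm (1.0 is 40 mm), a list of three; "twist": the turn, a rotation vector about the tool's x, y, z in units of 5 degrees (1.0 is 5 degrees), a list of three. A call has 1 to 20 rows; each row shifts and turns the pose as measured when the row begins, along the tool's axes as they then stand; what a row does not reach is not made up. A row lasts 1/12 s, in which the tool goes at most 41.7 mm and 7.16 degrees, less where a joint would pass 70% of its speed; a pose out of reach is approached as far as the arm can. A call is refused whole if a number of a shift passes 1 or a number of a turn 1, either way. A call with a gripper value outside its range is refused whole. OPENING is the gripper's target within -1 to 1 (shut at 1, half-way at 0, fully open at -1), set as the call begins (- or left out, the last holds). The fingers move at their own pace and stop on an object; FORCE is the grip in N (left out, the last holds). Time passes only in rows, so rows that do not move let the fingers close. It gives the time, the measured TCP pose, the force and the opening at its end, in the units of the state.
- get_state(): the state, without advancing time (a new reading comes with each control period).
- eyes.snapshot(name): name is "scene" or "side" or "wrist"; returns the picture (384x512x3 uint8, blue, green, red); there is no depth.
- eyes.calibration(name): a dict with "mtx" (3x3 intrinsics, pixels), "R" (3x3) and "t" (3): a world point X has camera coordinates R X + t. Camera axes: x right, y down, z forward; pixel columns grow to the right and rows downward; lengths in m; the calibration is good to about 2 mm. A picture is of the moment at which its call begins: read the wrist's pose just before it. calibration takes no time and is no camera call; for the wrist camera it gives the pose at the moment of the call.
- sign_off(): hands the job in, once; it reports no verdict.
Trained networks look in the newest picture that a camera, given by its name, has taken for a name from the list of things; names that differ only in an ending like _2 or _b are one class to them, and where a whole thing is asked for, a point or a joint stands for the part that bears it (a point fixed in the world has none). Each returns a list of dicts, best first, with "conf" (0 to 1); they miss things now and then, are a little off and sometimes report something else, mostly with a low value. They report only what shows in the picture. A call takes as long as a camera call.
- eyes.regions_of(camera, thing): "region" (384x512 bool, what is visible of it) and "pixel" ([row, column] in pixels, amid what is visible of it).
The state is a dict: "t": time; "qpos": joint angles; "qvel": joint speeds; "joint_efforts": joint torques, N m; "ee_pos": TCP position; "orientation": TCP orientation; "wrist_force": force on the tool from outside, world axes, zero at the start; "moment": the same for the moment, N m; "opening": opening from 0.0 (shut) to 1.0 (fully open).
Only numpy, scipy, OpenCV 4.12 (cv2) and the standard library are available. Lean on these libraries where they do the work, as an engineer would, in place of code of your own. Each camera call takes 0.05 s, during which the arm holds its last target.

## Task

Set the drilling guide for the next dowel hole: press down the yellow plate in the middle of the dark sliding carriage with the fingertips so that its brake lets go, keep it pressed, and push the carriage along the rail until it is fully home against the red stop, then let the plate spring up again so that the carriage stays locked there. Never force the carriage along while its plate is up; nothing needs to be gripped or lifted, and everything else on the bench is left where it is.

Things in the scene. Friction and masses are not known exactly. Their poses are not given: they have to be found in the camera images.
- plate_top (a point): centre of the top of the yellow press plate, which lies in the middle of the carriage between two upright cheeks. The plate is 44 mm across the rail (x) and 56 mm along the rail (y); its top is 59.5 mm above the table when up and 52.5 mm when fully down. Axes: y runs along the rail, z up
- lock (a joint): how far the plate is pressed down, m: 0 up (brake on), 0.007 fully down. It is sprung: about 5 N takes it 2 mm down and about 8 N fully down, and it springs up by itself when let go. The brake eases as the plate goes down and is free from about 3 mm; 4 to 6 mm is a sure press
- carriage_mid (a point): on the mid-line of the dark steel carriage, midway between its cheeks, 59 mm above the table. The carriage is 92 mm long (y, along the rail), 64 mm across (x). The cheeks at its ends are 16 mm thick, reach 74.5 mm above the table, stand 60 mm apart inside and are open at the sides: fingertips on the plate push against a cheek. A guide arm reaches 81 mm from the mid-line to -x, over the panel
- carriage (a joint): the carriage's place along the rail, m: 0 at the rail's middle, growing to the rail's +y; range +-0.21, but the stops limit it. Plate pressed: it slides at about 2 N, and a fingertip pressing on the plate drags it along by friction, either way. Plate up: the brake holds it against some 15 to 20 N
- red_stop_mid (a point): on the mid-line of the red stop, 59 mm above the table. The stop is a block 66 mm across the rail, 30 mm along it, its top 68.5 mm above the table, firmly clamped on the rail on either side of the carriage. The carriage touches it when carriage_mid and this point are 61 mm apart
- black_stop_mid (a point): the same point of the black stop, of the same shape and size, clamped on the rail on the carriage's other side; not the one wanted
- rail: aluminium rail fixed to the table, 624 mm long with its end caps (y), 60 mm wide (x), 32 mm high, with a reddish hardwood panel 26 mm high and 100 mm wide clamped along its -x side. Origin at the middle of the rail's underside, on the table. Axes: y along the rail
- sanding_block: cork sanding block, 30 x 65 x 26 mm, lying on the hardwood panel, clear of the guide arm's path; a bystander, not to be disturbed. Origin at the centre of its underside
- spare_bush: spare brass drill bush, a ring 28 mm across and 18 mm high, standing on the hardwood panel, clear of the guide arm's path; a bystander, not to be disturbed. Origin at the centre of its underside
- lacquer_tin: lacquer tin with a blue label, 84 mm across, 100 mm high; a bystander, not to be disturbed. Origin at the centre of its underside
- oil_bottle: black plastic oil bottle with a green label, 56 mm across, 110 mm high; a bystander, not to be disturbed. Origin at the centre of its underside
- mug: white mug, 80 mm across, 90 mm high; a bystander, not to be disturbed. Origin at the centre of its underside
- roller: white paint roller (roll 120 mm long, 42 mm thick) with a black handle, 216 mm long over all, lying on the table; a bystander, not to be disturbed. Origin on the table under the middle of the white roll; the handle points to -x
- roller_tray: black roller tray, 170 x 240 x 50 mm; a bystander, not to be disturbed. Origin at the centre of its underside
- screwdriver: screwdriver lying on the table, about 200 mm long; a bystander, not to be disturbed. x axis along it, towards the tip

How it is judged:
By the outcome, as a careful person would: the job done as asked, in the order asked, and still so for the second after the job is handed in, with the robot touching nothing.
It also fails if it takes over 40 s, if anything falls off the work surface, if the arm or the gripper's body presses on something with over 40 N, if the wrist force passes 120 N, or if a joint passes its speed limit or range.

## Working session

There is one attempt and no reset: what is moved stays moved. The work goes in short steps, Python scripts to look and compute and a shell command to move; the robot and the scene stay as the last step left them, time stands still between calls to the robot, and variables do not carry over. Pictures are saved under pics/ and viewed, and the job is handed in when it is done.

```bash
ls; mkdir -p pics; python3 - <<'E'
from bench import get_state, eyes, bot
import cv2
s=get_state();print({k:s[k] for k in('t','ee_pos','orientation','wrist_force','opening')},bot.tip_extent)
for n in('scene','side','wrist'):
    im=eyes.snapshot(n);cv2.imwrite(f'pics/{n}0.png',im)
    c=eyes.calibration(n);print(n,c['mtx'].tolist() if hasattr(c['mtx'],'tolist') else c['mtx'],c['R'],c['t'])
E
```

```text
pics
{'t': 0.0, 'ee_pos': array([ 0.19403451, -0.64593229,  0.23549863]), 'orientation': array([-9.01091236e+01, -3.92564053e-03, -1.63277850e+02]), 'wrist_force': array([-0.11495128, -0.51820777,  0.46326705]), 'opening': 0.9986504938070585} 0.014
scene [[467.5824438892696, 0.0, 256.2480800319382], [0.0, 467.5824438892696, 190.97956082992235], [0.0, 0.0, 1.0]] [[ 0.84881874  0.52850444  0.01377705]
 [ 0.42038756 -0.65891392 -0.62378422]
 [-0.32059484  0.53527143 -0.78147517]] [-0.47231699 -0.19376995  1.915429  ]
side [[445.60079939375106, 0.0, 265.6292243560457], [0.0, 445.60079939375106, 195.0651884134973], [0.0, 0.0, 1.0]] [[-0.73205705 -0.68090091  0.02159698]
 [-0.34716867  0.34559952 -0.8717998 ]
 [ 0.58614537 -0.64570498 -0.48938602]] [0.43444422 0.24444442 1.35994563]
wrist [[279.0259626877332, 0.0, 254.16934180541426], [0.0, 279.0259626877332, 191.8530784898503], [0.0, 0.0, 1.0]] [[ 0.2888426  -0.95737605 -0.00102374]
 [-0.92154188 -0.27832085  0.27073615]
 [-0.25948124 -0.07725672 -0.96265305]] [-0.67521832 -0.03446253  0.39069098]
```

View pics/scene0.png

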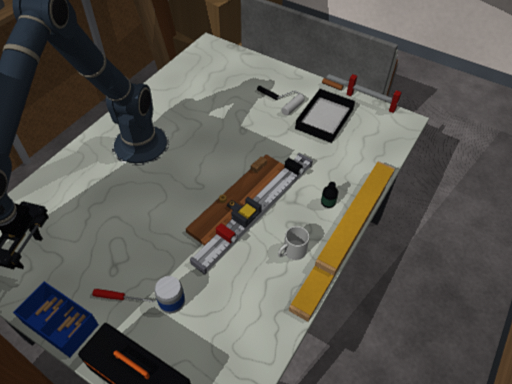

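View pics/side0.png

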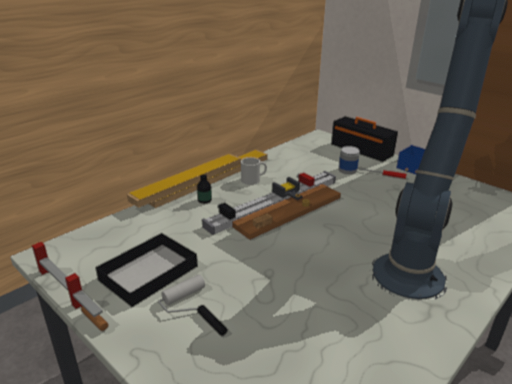

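View pics/wrist0.png

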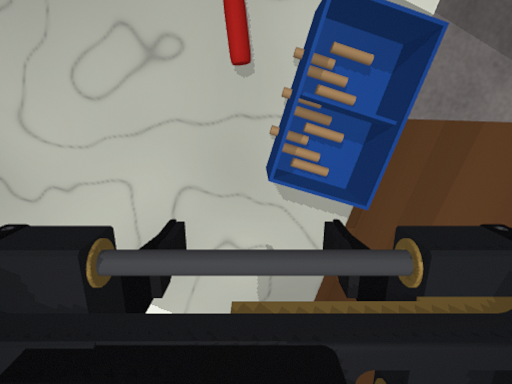

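The scene view shows the yellow plate at about col 247, row 211, the red stop at (227,232) towards the near end of the rail, and the black stop at (298,160). The wrist view only shows the dowel box. Next I'll measure from both fixed cameras.

```bash
cat > h.py <<'E'
from bench import get_state, eyes, bot
import numpy as np, cv2
def ray(cam,px,z):
    c=eyes.calibration(cam);R=np.array(c['R']);t=np.array(c['t']);K=np.array(c['mtx'])
    C=-R.T@t; d=R.T@np.linalg.solve(K,[px[1],px[0],1.]); return C+d*(z-C[2])/d[2]
def proj(cam,X):
    c=eyes.calibration(cam);p=np.array(c['mtx'])@(np.array(c['R'])@np.array(X)+np.array(c['t']));return p[:2]/p[2]
E
python3 - <<'E'
from h import *
for cam in('scene','side'):
    im=eyes.snapshot(cam)
    for th,z in(('plate_top',.0595),('carriage_mid',.055),('red_stop_mid',.06),('black_stop_mid',.06),('rail',.03),('sanding_block',.04),('spare_bush',.035),('lacquer_tin',.05),('mug',.045),('oil_bottle',.05)):
        r=eyes.regions_of(cam,th)
        for q in r[:2]: print(cam,th,round(q['conf'],2),np.round(q['pixel'],1),q['region'].sum(),np.round(ray(cam,q['pixel'],z),4))
        if th=='rail' and r:
            ys,xs=np.nonzero(r[0]['region']);P=np.array([ray(cam,(a,b),.032)[:2] for a,b in zip(ys,xs)])
            m=P.mean(0);v=np.linalg.svd(P-m,full_matrices=False)[2][0];print(' axis',m,np.degrees(np.arctan2(v[1],v[0])))
    x0,x1,y0,y1=(170,330,140,280) if cam=='scene' else (190,350,150,250)
    cv2.imwrite(f'pics/{cam}1.png',cv2.resize(im[y0:y1,x0:x1],None,fx=4.8,fy=4 if cam=='scene' else 4.8,interpolation=cv2.INTER_CUBIC))
E
```

```text
scene plate_top 0.69 [208.5 245.7] 157 [ 0.5641 -0.084   0.0595]
scene plate_top 0.4 [ 99.5 291.1] 391 [0.4141 0.5104 0.0595]
scene carriage_mid 0.97 [208.6 248.8] 634 [ 0.5717 -0.0757  0.055 ]
scene red_stop_mid 0.71 [235. 227.] 241 [ 0.5711 -0.2112  0.06  ]
scene black_stop_mid 0.69 [205.  240.4] 5121 [ 0.5402 -0.0814  0.06  ]
scene rail 0.94 [206.7 240.6] 5063 [ 0.5324 -0.0688  0.03  ]Traceback (most recent call last):
  File "<stdin>", line 8, in <module>
  File "h.py", line 4, in ray
    c=eyes.calibration(cam);R=np.array(c['R']);t=np.array(c['t']);K=np.array(c['mtx'])
ValueError: time passes only in moves, steps and waits
```

```bash
cat > h.py <<'E'
from bench import get_state, eyes, bot
import numpy as np, cv2
_c={}
def cal(cam):
    if cam not in _c:
        c=eyes.calibration(cam);_c[cam]=[np.array(c[k]) for k in('mtx','R','t')]
    return _c[cam]
def ray(cam,px,z):
    K,R,t=cal(cam)
    C=-R.T@t; d=R.T@np.linalg.solve(K,[px[1],px[0],1.]); return C+d*(z-C[2])/d[2]
def proj(cam,X):
    K,R,t=cal(cam);p=K@(R@np.array(X)+t);return p[:2]/p[2]
E
python3 - <<'E'
from h import *
for cam in('scene','side'):
    im=eyes.snapshot(cam)
    hsv=cv2.cvtColor(im,cv2.COLOR_BGR2HSV)
    for th,z in(('plate_top',.0595),('carriage_mid',.055),('red_stop_mid',.06),('sanding_block',.04),('spare_bush',.035),('lacquer_tin',.05),('mug',.045)):
        if cam=='scene' and th in('lacquer_tin','mug'): continue
        r=eyes.regions_of(cam,th)
        for q in r[:2]: print(cam,th,round(q['conf'],2),np.round(q['pixel'],1),q['region'].sum(),np.round(ray(cam,q['pixel'],z),4))
    x0,x1,y0,y1=(170,330,140,280) if cam=='scene' else (190,350,150,250)
    cv2.imwrite(f'pics/{cam}1.png',cv2.resize(im[y0:y1,x0:x1],None,fx=4,fy=4,interpolation=cv2.INTER_CUBIC))
print(get_state()['t'])
E
```

```text
scene plate_top 0.47 [208.7 247.4] 130 [ 0.5696 -0.0815  0.0595]
scene plate_top 0.29 [117.3 324.1] 1961 [0.5844 0.4869 0.0595]
scene carriage_mid 0.66 [207.4 244.6] 641 [ 0.5564 -0.0792  0.055 ]
scene red_stop_mid 0.55 [232.7 229.4] 255 [ 0.5727 -0.1992  0.06  ]
scene sanding_block 0.47 [166.1 256.8] 177 [0.4829 0.121  0.04  ]
scene spare_bush 0.61 [195.1 223.1] 56 [ 0.4516 -0.0619  0.035 ]
side plate_top 0.38 [188.6 290.9] 422 [ 0.5418 -0.0844  0.0595]
side carriage_mid 0.58 [190.  288.2] 513 [ 0.5471 -0.075   0.055 ]
side red_stop_mid 0.51 [184.7 287.4] 52 [ 0.5713 -0.0984  0.06  ]
side red_stop_mid 0.46 [178.7 305.1] 181 [ 0.5547 -0.1876  0.06  ]
side sanding_block 0.47 [224.9 261.8] 201 [0.4672 0.1561 0.04  ]
side spare_bush 0.55 [200.9 306.6] 44 [ 0.4659 -0.0876  0.035 ]
side lacquer_tin 0.64 [175.6 306.7] 195 [ 0.5792 -0.2299  0.05  ]
side lacquer_tin 0.6 [157.9 344.9] 477 [ 0.568  -0.4895  0.05  ]
side mug 0.55 [174.6 254. ] 513 [ 0.7438 -0.09    0.045 ]
1.15
```

View pics/scene1.png

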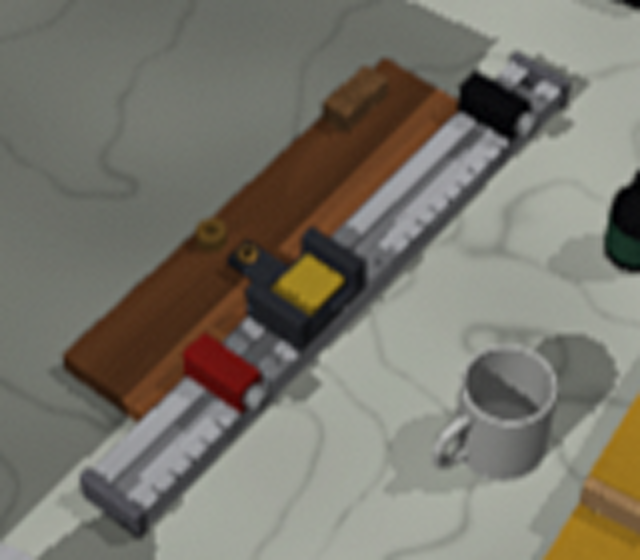

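View pics/side1.png

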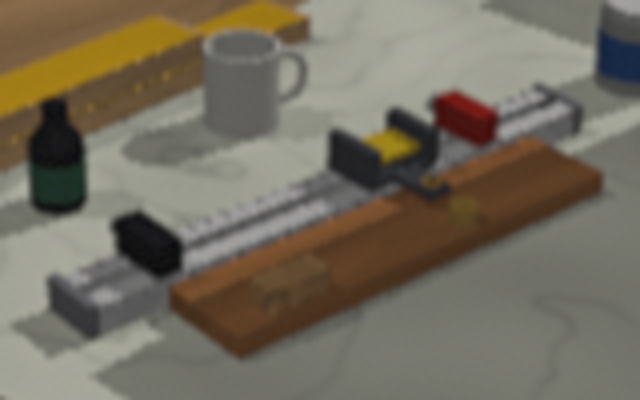

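The zoomed scene view shows the plate at zoom (310,283), the red stop at (222,372) and the rail's end caps at about (113,495) and (542,77). The guide arm points to the panel side. I'll get the rail direction from the caps, and the plate and red stop from their colour.

```bash
python3 - <<'E'
from h import *
def s(u,v,x0,y0): return (y0+(v+.5)/4-.5, x0+(u+.5)/4-.5)
a=ray('scene',s(113,495,170,140),.034);b=ray('scene',s(542,77,170,140),.034)
print('scene ends',a,b,np.linalg.norm(b-a),np.degrees(np.arctan2(*(b-a)[1::-1])))
a=ray('side',s(563,105,190,150),.034);b=ray('side',s(72,298,190,150),.034)
print('side ends',a,b,np.linalg.norm(b-a),np.degrees(np.arctan2(*(b-a)[1::-1])))
for cam,box in(('scene',(170,330,140,280)),('side',(270,330,165,200))):
    im=eyes.snapshot(cam);h=cv2.cvtColor(im,cv2.COLOR_BGR2HSV)
    x0,x1,y0,y1=box
    for n,lo,hi,z in(('yel',(20,150,80),(32,255,255),.0595),('red',(174,150,50),(180,255,255),.062),('red0',(0,190,90),(5,255,255),.062)):
        m=np.zeros(h.shape[:2],np.uint8);m[y0:y1,x0:x1]=cv2.inRange(h,lo,hi)[y0:y1,x0:x1]
        k,l,st,ce=cv2.connectedComponentsWithStats(m)
        for i in range(1,k):
            if st[i,4]>12: print(cam,n,st[i],ce[i],ray(cam,ce[i][::-1],z))
E
```

```text
scene ends [ 0.54238976 -0.34038285  0.034     ] [0.61951741 0.25959851 0.034     ] 0.6049184306693549 82.67479662627797
side ends [ 0.52671442 -0.32439785  0.034     ] [0.60799187 0.27628146 0.034     ] 0.606153164899209 82.29415361037647
scene yel [239 204  17  14 149] [246.70469799 210.39597315] [ 0.57150855 -0.08901131  0.0595    ]
scene yel [318 239  12  26 168] [325.32142857 253.57142857] [ 0.88345065 -0.09822483  0.0595    ]
scene yel [306 266  24  14 212] [318.14622642 274.41509434] [ 0.89863421 -0.17920183  0.0595    ]
scene red0 [216 224  18  14 131] [224.32824427 230.41984733] [ 0.55390804 -0.20181148  0.062     ]
side yel [282 182  12   9  62] [287.75806452 185.88709677] [ 0.56460122 -0.09265144  0.0595    ]
side red0 [301 174  12   6  30] [306.5 176.5] [ 0.56046894 -0.20363611  0.062     ]
```

```bash
python3 -m handwheel '{"offset":[[0,0,0],[0,0,0],[0,0,0],[0,0,0],[0,0,0]],"twist":[[0,0.97,0],[0,0.97,0],[0,0.97,0],[0,0.97,0],[0,0.97,0]]}' 1 20; python3 -m handwheel '{"offset":[[-0.46,0,-0.9],[-0.46,0,-0.9],[-0.46,0,-0.9],[-0.46,0,-0.9],[-0.46,0,-0.9],[-0.46,0,-0.9],[-0.46,0,-0.9],[-0.46,0,-0.9],[-0.46,0,-0.9],[-0.46,0,-0.9]],"twist":[[0,0,0],[0,0,0],[0,0,0],[0,0,0],[0,0,0],[0,0,0],[0,0,0],[0,0,0],[0,0,0],[0,0,0]]}'
```

```text
t: 1.67
ee_pos: [0.194, -0.6465, 0.2365]
orientation: [-90.0, 0.0, 171.4]
wrist_force: [0.2, 0.0, 0.3]
opening: 0.707
t: 2.5
ee_pos: [0.4318, -0.3195, 0.2345]
orientation: [-89.4, -0.1, 169.9]
wrist_force: [0.2, -0.5, 0.9]
opening: 0.019
```

```bash
python3 -m handwheel '{"offset":[[-0.34,0,-0.88],[-0.34,0,-0.88],[-0.34,0,-0.88],[-0.34,0,-0.88],[-0.34,0,-0.88],[-0.34,0,-0.88],[-0.33,0,-0.87],[0,0,0]],"twist":[[0,-0.1,0],[0,-0.1,0],[0,-0.1,0],[0,-0.1,0],[0,-0.1,0],[0,-0.1,0],[0,0,0],[0,0,0]]}'; python3 - <<'E'
from h import *
s=get_state();print(s['ee_pos'],s['orientation'])
im=eyes.snapshot('wrist');cv2.imwrite('pics/w2.png',im)
c=cal('wrist');np.savez('w2.npz',K=c[0],R=c[1],t=c[2])
E
```

```text
t: 3.17
ee_pos: [0.5717, -0.0681, 0.235]
orientation: [-89.7, 0.4, 173.8]
wrist_force: [0.1, 1.3, 0.3]
opening: 0.006
[ 0.5716753  -0.06806104  0.23498796] [-89.68914701   0.41527814 173.75613426]
```

View pics/w2.png

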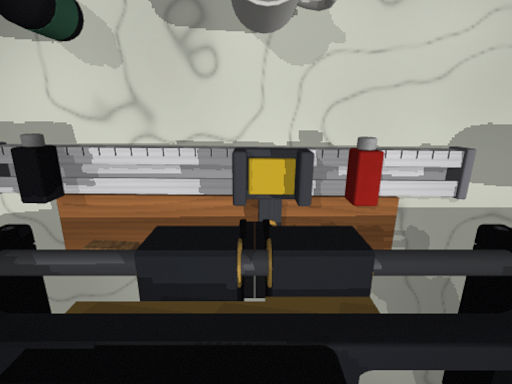

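The wrist view shows the plate at (272,176), the red stop at (364,177), the black stop at (38,173), and the rail nearly horizontal in the image.

```bash
python3 - <<'E'
from h import *
import h
d=np.load('w2.npz');h._c['wrist']=[d['K'],d['R'],d['t']]
im=cv2.imread('pics/w2.png');hs=cv2.cvtColor(im,cv2.COLOR_BGR2HSV)
for n,lo,hi,z in(('yel',(20,150,80),(32,255,255),.0595),('red0',(0,190,60),(5,255,255),.0685)):
    m=np.zeros(hs.shape[:2],np.uint8);m[140:215,230:400]=cv2.inRange(hs,lo,hi)[140:215,230:400]
    k,l,st,ce=cv2.connectedComponentsWithStats(m)
    for i in range(1,k):
        if st[i,4]>60:
            pts=np.argwhere(l==i)[:,::-1].astype(np.float32);bx=cv2.boxPoints(cv2.minAreaRect(pts))
            print(n,st[i],ce[i],ray('wrist',ce[i][::-1],z).round(4));
            for q in bx: print('  ',q,ray('wrist',q[::-1],z).round(4))
g=cv2.cvtColor(im,cv2.COLOR_BGR2GRAY)
cv2.imwrite('pics/w2z.png',cv2.resize(im[135:215,225:400],None,fx=4.5,fy=4.5,interpolation=cv2.INTER_CUBIC))
E
```

```text
yel [ 248  158   48   37 1724] [271.30046404 175.89095128] [ 0.5711 -0.0951  0.0595]
   [248. 158.] [ 0.5954 -0.07    0.0595]
   [295. 158.] [ 0.5892 -0.1246  0.0595]
   [295. 194.] [ 0.5455 -0.1215  0.0595]
   [248. 194.] [ 0.552  -0.0649  0.0595]
red0 [ 345  149   38   57 1737] [363.82268279 177.08405296] [ 0.5595 -0.2013  0.0685]
   [344.0099 203.901 ] [ 0.5294 -0.1775  0.0685]
   [349.66333 147.36633] [ 0.5958 -0.1856  0.0685]
   [382.83167 150.68317] [ 0.5878 -0.223   0.0685]
   [377.17822 207.21783] [ 0.5207 -0.217   0.0685]
```

View pics/w2z.png

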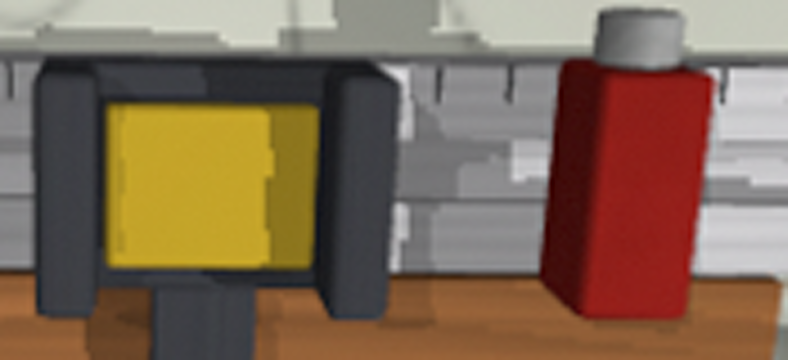

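```bash
python3 - <<'E'
from h import *
import h
d=np.load('w2.npz');h._c['wrist']=[d['K'],d['R'],d['t']]
f=lambda u,v:(135+(v+.5)/4.5-.5,225+(u+.5)/4.5-.5)
P=[ray('wrist',f(*q),.0685) for q in((605,66),(712,75),(688,318),(580,318))]
for p in P: print(p.round(4))
red=np.mean(P,0);pl=np.array([.5711,-.0951,0]);v=(red-pl)[:2];print(red,np.linalg.norm(v),np.degrees(np.arctan2(v[1],v[0])))
C=[ray('wrist',f(*q),.0745) for q in((38,75),(96,75),(95,318),(38,318),(345,75),(398,82),(385,318),(333,318))]
for p in C: print(p.round(4))
print(np.mean(C,0))
s=get_state();print(s['ee_pos'],s['orientation'],s['t'])
E
```

```text
[ 0.5924 -0.1961  0.0685]
[ 0.5872 -0.223   0.0685]
[ 0.5231 -0.2173  0.0685]
[ 0.5263 -0.1888  0.0685]
[ 0.55725384 -0.20629705  0.0685    ] 0.1120557901053898 -97.09788806523515
[ 0.6068 -0.0549  0.0745]
[ 0.6052 -0.0691  0.0745]
[ 0.5429 -0.0614  0.0745]
[ 0.5446 -0.0467  0.0745]
[ 0.5984 -0.13    0.0745]
[ 0.5952 -0.1429  0.0745]
[ 0.5343 -0.1362  0.0745]
[ 0.5359 -0.1228  0.0745]
[ 0.57040863 -0.09550039  0.0745    ]
[ 0.5703355  -0.0717894   0.23478249] [-89.51934281   0.33325971 173.57986644] 3.2167
```

```bash
python3 -m handwheel '{"offset":[[-0.05,0.6,0.4],[-0.04,0.7,0.4],[0,0.7,0],[0,0.6,0],[0,0.5,0],[0,0.3,0],[0,0,0],[0,0,0]],"twist":[[0,0,0],[0,0,0],[0,0,0],[0,0,0],[0,0,0],[0,0,0],[0,0,0],[0,0,0]]}'; python3 - <<'E'
from h import *
s=get_state();print(s['ee_pos'],s['orientation'],s['wrist_force'])
for c in('wrist','scene'):
    im=eyes.snapshot(c)
    if c=='scene': im=cv2.resize(im[160:260,180:300],None,fx=5,fy=5,interpolation=cv2.INTER_CUBIC)
    cv2.imwrite(f'pics/{c}3.png',im)
E
```

```text
t: 3.88
ee_pos: [0.5713, -0.1148, 0.0963]
orientation: [-89.2, 0.6, 173.2]
wrist_force: [0.6, 0.1, 0.4]
opening: 0.008
[ 0.57128734 -0.11479245  0.09630269] [-89.18089526   0.63495004 173.22973175] [0.61578701 0.11946047 0.43139179]
```

View pics/wrist3.png

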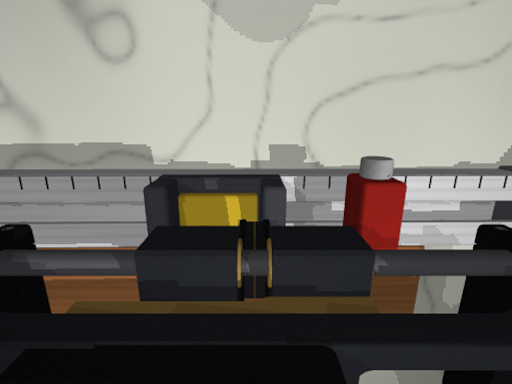

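View pics/scene3.png

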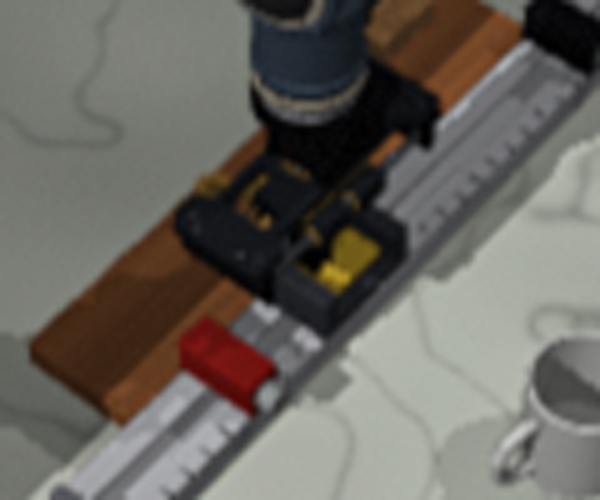

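The wrist view shows the jaws centred at col 255, to the right of the plate (180–260). That is about 12 mm too close to the stop-side cheek, so I'll correct that and the slight tilt.

```bash
cat > g.py <<'E'
from h import *
from scipy.spatial.transform import Rotation as Ro
import sys
def go(x,y,z,yaw=173):
    s=get_state();R=Ro.from_euler('xyz',s['orientation'],degrees=True)
    Rd=Ro.from_euler('xyz',[-90,0,yaw],degrees=True)
    print('pos',s['ee_pos'].round(4),'F',s['wrist_force'].round(1),'t',s['t'])
    print('off units',(R.inv().apply(np.array([x,y,z])-s['ee_pos'])/.04).round(3),'twist units',((R.inv()*Rd).as_rotvec(degrees=True)/5).round(3))
if __name__=='__main__': go(*map(float,sys.argv[1:]))
E
python3 g.py .570 -.102 .090
```

```text
pos [ 0.5719 -0.1146  0.0972] F [-0.3  0.5 -0.1] t 3.9833
off units [ 0.086  0.174 -0.31 ] twist units [-0.163  0.047 -0.147]
```

```bash
python3 -m handwheel '{"offset":[[0.04,0.09,-0.15],[0.04,0.09,-0.15],[0,0,0],[0,0,0]],"twist":[[-0.08,0.02,-0.07],[-0.08,0.02,-0.07],[0,0,0],[0,0,0]]}'; python3 g.py .570 -.102 .075
```

```text
t: 4.32
ee_pos: [0.5724, -0.1014, 0.0931]
orientation: [-90.1, 0.4, 173.0]
wrist_force: [0.1, -0.8, -0.8]
opening: 0.004
pos [ 0.5724 -0.1014  0.0931] F [ 0.1 -0.8 -0.8] t 4.3167
off units [0.062 0.452 0.023] twist units [ 0.013  0.001 -0.076]
```

```bash
python3 -m handwheel '{"offset":[[0.06,0.2,0.02],[0,0.25,0],[0,0,0]],"twist":[[0,0,-0.07],[0,0,0],[0,0,0]]}'; python3 g.py .570 -.102 .0685;  python3 -m handwheel '{"offset":[[0,0.06,0],[0,0.05,0],[0,0.03,0]],"twist":[[0,0,0],[0,0,0],[0,0,0]]}';python3 g.py .570 -.102 .0685
```

```text
t: 4.57
ee_pos: [0.5707, -0.1014, 0.0748]
orientation: [-90.1, 0.2, 173.1]
wrist_force: [-0.1, -0.3, -0.8]
opening: 0.008
pos [ 0.5707 -0.1014  0.0748] F [-0.1 -0.3 -0.8] t 4.5667
off units [0.016 0.158 0.017] twist units [ 0.013  0.014 -0.031]
t: 4.82
ee_pos: [0.5711, -0.1015, 0.0692]
orientation: [-90.1, 0.1, 173.1]
wrist_force: [-2.7, -0.2, 7.2]
opening: 0.007
pos [ 0.5711 -0.1015  0.0692] F [-2.7 -0.2  7.2] t 4.8167
off units [0.026 0.019 0.015] twist units [ 0.01   0.011 -0.029]
```

Contact gives 7.2 N with the tips at about 55.2 mm, so the plate is 4–6 mm down. Now I'll slide in short calls and watch force and height.

```bash
python3 -m handwheel '{"offset":[[0,0.02,0],[0,0.02,0.05],[0,0.02,0.08],[0,0.02,0.08]],"twist":[[0,0,0],[0,0,0],[0,0,0],[0,0,0]]}';python3 g.py .570 -.102 .0685
```

```text
t: 5.15
ee_pos: [0.5705, -0.1069, 0.0687]
orientation: [-90.2, 0.1, 173.2]
wrist_force: [-1.6, 1.9, 7.8]
opening: 0.008
pos [ 0.5705 -0.1069  0.0687] F [-1.6  1.9  7.8] t 5.15
off units [ 0.027  0.005 -0.12 ] twist units [ 0.039  0.031 -0.017]
```

```bash
python3 -m handwheel '{"offset":[[0,0.01,0.1],[0,0.01,0.12],[0,0.01,0.12],[0,0.01,0.12],[0,0.01,0.1]],"twist":[[0,0,0],[0,0,0],[0,0,0],[0,0,0],[0,0,0]]}';python3 g.py .5635 -.146 .0685;  python3 - <<'E'
from h import *
im=eyes.snapshot('scene');im=cv2.resize(im[160:260,180:300],None,fx=5,fy=5,interpolation=cv2.INTER_CUBIC)
cv2.imwrite('pics/s4.png',im);cv2.imwrite('pics/w4.png',eyes.snapshot('wrist'))
E
```

```text
t: 5.57
ee_pos: [0.5684, -0.1244, 0.0705]
orientation: [-90.5, 0.0, 173.3]
wrist_force: [-2.0, 2.0, 6.7]
opening: 0.005
pos [ 0.5684 -0.1244  0.0705] F [-2.   2.   6.7] t 5.5667
off units [0.059 0.045 0.551] twist units [ 0.097  0.065 -0.008]
```

View pics/s4.png

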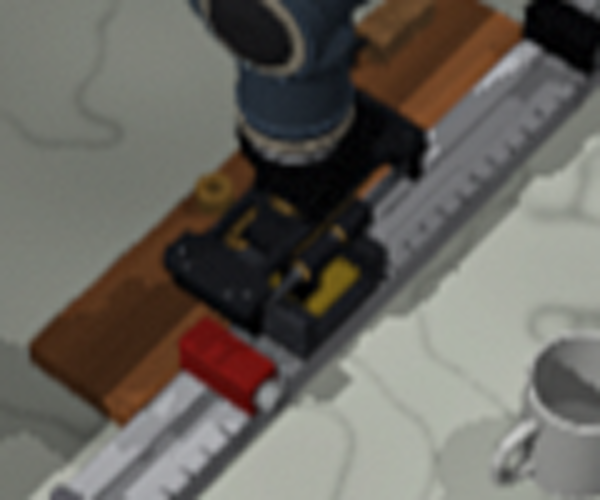

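View pics/w4.png

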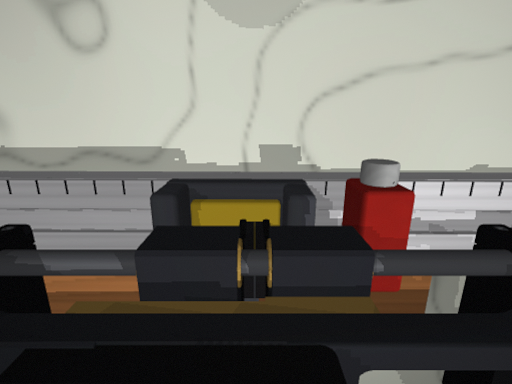

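The carriage is sliding with the fingers and the gap to the red stop has shrunk. The tips rose slightly, so I'll press a little more and continue.

```bash
python3 -m handwheel '{"offset":[[0.02,0.05,0],[0.01,0.03,0.08],[0.01,0.03,0.1],[0.01,0.03,0.1],[0.01,0.03,0.1]],"twist":[[0.05,0.03,0],[0.04,0.03,0],[0.02,0,0],[0.02,0,0],[0.02,0,0]]}';python3 g.py .5635 -.153 .0685
```

```text
t: 6.08
ee_pos: [0.5669, -0.1363, 0.0684]
orientation: [-89.9, 0.3, 173.1]
wrist_force: [-1.3, 1.6, 6.4]
opening: 0.007
pos [ 0.5669 -0.1363  0.0684] F [-1.3  1.6  6.4] t 6.0833
off units [ 0.034 -0.001  0.424] twist units [-0.022  0.017 -0.063]
```

```bash
python3 -m handwheel '{"offset":[[0.01,0.02,0.1],[0.01,0.02,0.1],[0.01,0.02,0.1],[0,0.02,0.1]],"twist":[[0,0,-0.02],[0,0,0],[0,0,0],[0,0,0]]}';python3 g.py .5635 -.161 .0685; python3 - <<'E'
from h import *
cv2.imwrite('pics/w5.png',eyes.snapshot('wrist'))
E
```

```text
t: 6.42
ee_pos: [0.5654, -0.1489, 0.0689]
orientation: [-90.1, 0.3, 173.2]
wrist_force: [-2.9, 2.4, 8.2]
opening: 0.006
pos [ 0.5654 -0.1489  0.0689] F [-2.9  2.4  8.2] t 6.4167
off units [0.011 0.011 0.307] twist units [ 0.018  0.042 -0.065]
```

View pics/w5.png

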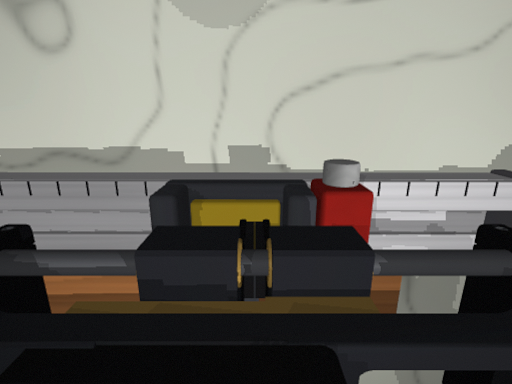

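The wrist view shows the cheek (right edge at about col 315) almost at the red stop (about 311). I'll keep pressing and push gently until the horizontal force rises.

```bash
python3 -m handwheel '{"offset":[[0,0.02,0.08],[0,0.02,0.08],[0,0.02,0.08]],"twist":[[0,0,-0.02],[0,0,0],[0,0,0]]}';python3 g.py .5635 -.161 .0685;python3 -m handwheel '{"offset":[[0,0.02,0.08],[0,0.02,0.08]],"twist":[[0,0,0],[0,0,0]]}';python3 g.py .5635 -.161 .0685; python3 - <<'E'
from h import *
cv2.imwrite('pics/w6.png',eyes.snapshot('wrist'))
E
```

```text
t: 6.72
ee_pos: [0.5657, -0.1551, 0.0692]
orientation: [-90.3, 0.3, 173.3]
wrist_force: [-0.9, 3.9, 7.5]
opening: 0.004
pos [ 0.5657 -0.1551  0.0692] F [-0.9  3.9  7.5] t 6.7167
off units [0.036 0.017 0.154] twist units [ 0.07   0.051 -0.062]
t: 6.88
ee_pos: [0.5663, -0.1573, 0.0695]
orientation: [-90.6, 0.4, 173.4]
wrist_force: [-0.9, 4.2, 7.5]
opening: 0.003
pos [ 0.5663 -0.1573  0.0695] F [-0.9  4.2  7.5] t 6.8833
off units [0.06  0.022 0.101] twist units [ 0.126  0.075 -0.079]
```

View pics/w6.png

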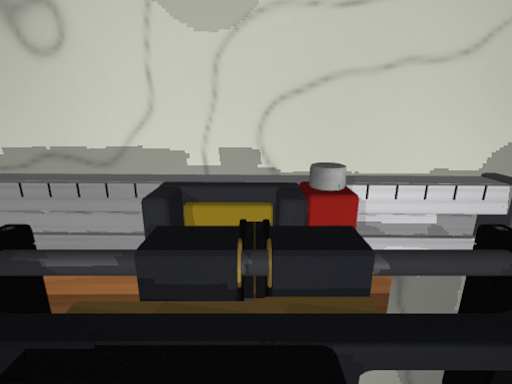

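```bash
python3 -m handwheel '{"offset":[[0.03,0.03,0.08],[0.03,0.03,0.08],[0,0.03,0.08]],"twist":[[0.07,0.04,-0.04],[0.06,0.04,-0.04],[0.02,0,0]]}';python3 g.py .5635 -.161 .0685;python3 -m handwheel '{"offset":[[0,0.02,0.1],[0,0.02,0.12]],"twist":[[0.02,0,0],[0.02,0,0]]}';python3 g.py .5635 -.161 .0685; python3 - <<'E'
from h import *
cv2.imwrite('pics/w7.png',cv2.resize(eyes.snapshot('wrist')[150:260,120:400],None,fx=2.8,fy=2.8,interpolation=cv2.INTER_CUBIC))
E
```

```text
t: 7.18
ee_pos: [0.5668, -0.1603, 0.0691]
orientation: [-90.3, 0.3, 173.1]
wrist_force: [-1.3, 5.0, 7.1]
opening: 0.008
pos [ 0.5668 -0.1603  0.0691] F [-1.3  5.   7.1] t 7.1833
off units [0.08  0.015 0.026] twist units [ 0.058  0.029 -0.069]
t: 7.35
ee_pos: [0.567, -0.1616, 0.0692]
orientation: [-90.6, 0.3, 173.3]
wrist_force: [-2.7, 11.5, 9.4]
opening: 0.008
pos [ 0.567  -0.1616  0.0692] F [-2.7 11.5  9.4] t 7.35
off units [ 0.09   0.017 -0.004] twist units [ 0.117  0.066 -0.066]
```

View pics/w7.png

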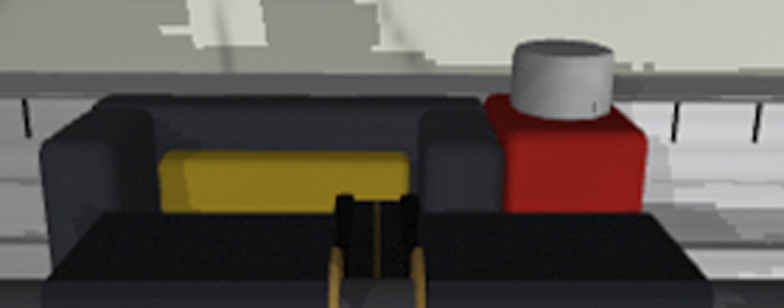

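The carriage is home: y stopped at -0.1616 (predicted about -0.161) and the horizontal force jumped to 11.5 N with the plate down. The picture shows no gap between cheek and red stop. Now I'll lift straight up, keeping a slight bias towards the stop.

```bash
python3 -m handwheel '{"offset":[[0,-0.15,0.03],[0,-0.25,0.01],[0,-0.3,0]],"twist":[[0,0,0],[0,0,0],[0,0,0]]}';python3 g.py .5635 -.155 .16; python3 - <<'E'
from h import *
cv2.imwrite('pics/w8.png',cv2.resize(eyes.snapshot('wrist')[130:280,120:400],None,fx=2.8,fy=2.8,interpolation=cv2.INTER_CUBIC))
E
```

```text
t: 7.65
ee_pos: [0.5658, -0.1615, 0.097]
orientation: [-90.7, 0.1, 173.5]
wrist_force: [-0.1, 0.6, 0.1]
opening: 0.005
pos [ 0.5658 -0.1615  0.097 ] F [-0.1  0.6  0.1] t 7.65
off units [ 0.072 -1.574 -0.175] twist units [ 0.14   0.095 -0.022]
```

View pics/w8.png

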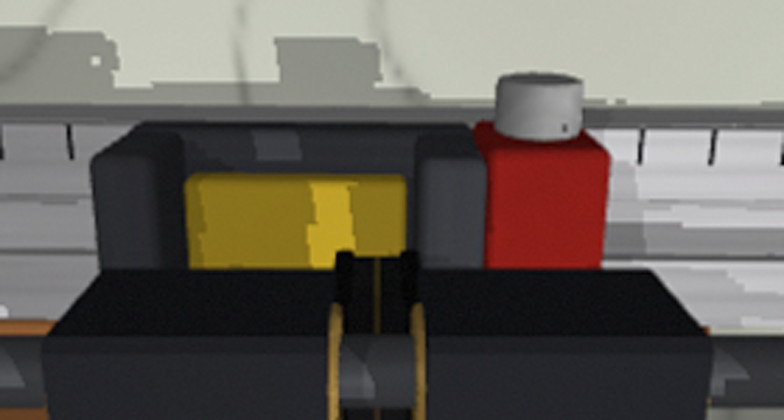

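The tool is free with near-zero force, the plate is up, and the cheek still touches the stop with no rail showing between them. I'll raise the arm well clear and check from above.

```bash
python3 -m handwheel '{"offset":[[0,-0.6,-0.1],[0,-0.8,-0.2],[0,-0.8,-0.2],[0,-0.7,-0.2],[0,-0.4,0],[0,0,0],[0,0,0],[0,0,0]],"twist":[[0,0,0],[0,0,0],[0,0,0],[0,0,0],[0,0,0],[0,0,0],[0,0,0],[0,0,0]]}'; python3 - <<'E'
from h import *
im=eyes.snapshot('wrist');cv2.imwrite('pics/w9.png',im);c=cal('wrist');np.savez('w9.npz',K=c[0],R=c[1],t=c[2])
hs=cv2.cvtColor(im,cv2.COLOR_BGR2HSV);m=cv2.inRange(hs,(20,150,80),(32,255,255));m[:130]=0;m[215:]=0
k,l,st,ce=cv2.connectedComponentsWithStats(m);i=1+st[1:,4].argmax();print(ce[i],st[i],ray('wrist',ce[i][::-1],.0595))
cv2.imwrite('pics/s9.png',cv2.resize(eyes.snapshot('side')[150:250,190:350],None,fx=4,fy=4,interpolation=cv2.INTER_CUBIC))
E
```

```text
t: 8.37
ee_pos: [0.5684, -0.1401, 0.2413]
orientation: [-90.4, 0.6, 173.0]
wrist_force: [0.1, -0.4, -0.3]
opening: 0.007
[255.65082267 179.39488117] [ 233  162   46   36 1641] [ 0.56609463 -0.14160903  0.0595    ]
```

View pics/w9.png

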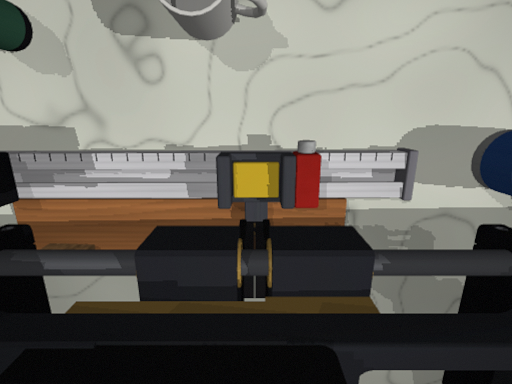

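View pics/s9.png

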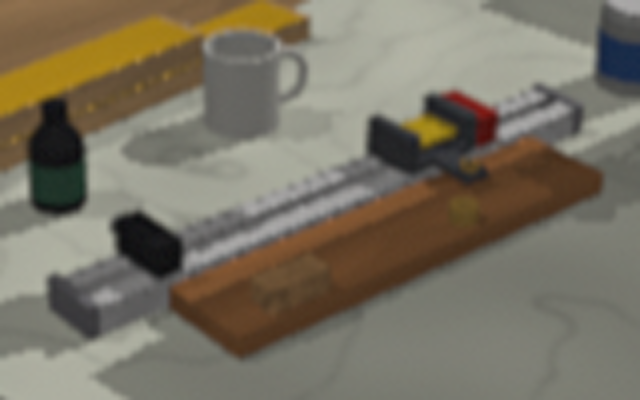

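Both views look closed, but the plate's measured travel (about 47 mm) is below the predicted 51 mm, so I'll look closer at the contact.

```bash
python3 - <<'E'
from h import *
import h
d=np.load('w9.npz');h._c['wrist']=[d['K'],d['R'],d['t']]
im=cv2.imread('pics/w9.png')
cv2.imwrite('pics/w9z.png',cv2.resize(im[140:215,205:330],None,fx=6,fy=6,interpolation=cv2.INTER_NEAREST))
for r in(165,180,195): print(r,im[r,286:306].tolist())
print(get_state()['t'])
E
```

```text
165 [[66, 60, 59], [66, 61, 60], [65, 61, 60], [66, 61, 59], [66, 61, 61], [66, 60, 59], [67, 61, 59], [66, 60, 60], [69, 63, 60], [59, 54, 59], [15, 17, 77], [17, 22, 117], [23, 29, 141], [25, 28, 138], [25, 29, 138], [23, 27, 138], [24, 27, 138], [24, 30, 138], [25, 29, 139], [23, 29, 138]]
180 [[64, 58, 56], [67, 62, 60], [66, 60, 60], [65, 60, 59], [66, 60, 59], [65, 59, 59], [64, 61, 61], [66, 62, 61], [62, 56, 56], [38, 37, 63], [15, 19, 103], [23, 27, 137], [24, 29, 143], [25, 30, 143], [25, 29, 143], [26, 30, 144], [23, 28, 141], [25, 30, 142], [23, 27, 140], [24, 28, 141]]
195 [[65, 60, 57], [65, 60, 59], [65, 61, 60], [65, 61, 59], [67, 61, 60], [66, 61, 59], [67, 62, 60], [68, 62, 57], [58, 52, 58], [18, 20, 86], [22, 27, 129], [26, 31, 145], [23, 29, 141], [26, 29, 141], [24, 29, 141], [24, 30, 142], [24, 30, 142], [24, 29, 142], [25, 30, 142], [24, 30, 142]]
8.4667
```

View pics/w9z.png

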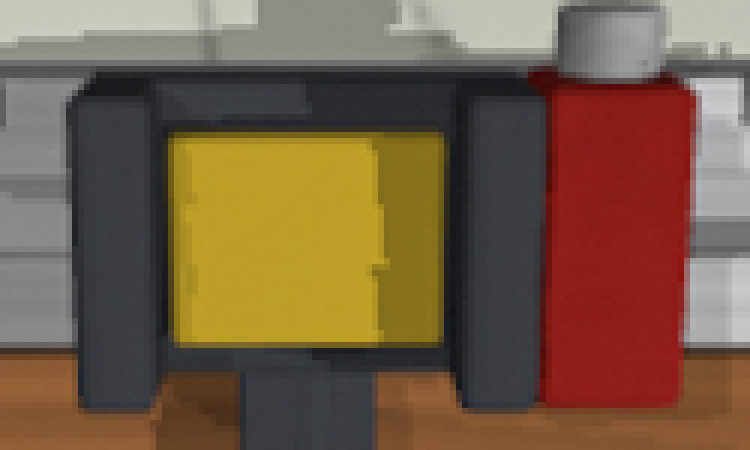

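```bash
python3 - <<'E'
from h import *
import h
d=np.load('w9.npz');h._c['wrist']=[d['K'],d['R'],d['t']]
im=cv2.imread('pics/w9.png').astype(float)
u=np.array([-np.sin(np.radians(7)),-np.cos(np.radians(7))])
for r in(165,172,180,188,195):
    L=im[r]
    # red-ness and subpixel edges
    rd=L[:,2]-L[:,0]
    on=[c for c in range(285,335) if rd[c]>55]
    sub=lambda c0,c1,v:c0+(v-rd[c0])/(rd[c1]-rd[c0])
    a=sub(on[0]-1,on[0],55);b=sub(on[-1]+1,on[-1],55) if rd[on[-1]]!=rd[on[-1]+1] else on[-1]
    g=L.sum(1); lc=[c for c in range(208,232) if g[c]<240][0]
    A=ray('wrist',(r,a),.0685)[:2]@u;B=ray('wrist',(r,b),.0685)[:2]@u
    Lc=ray('wrist',(r,lc-.5),.0745)[:2]@u; Rc=ray('wrist',(r,294.7),.0745)[:2]@u
    print(r,a,b,'red w',(B-A)*1e3,'carr w',(Rc-Lc)*1e3,'B-Lc expect 122:',(B-Lc)*1e3)
cv2.imwrite('pics/w9s.png',cv2.resize(eyes.snapshot('side')[160:205,270:330],None,fx=12,fy=12,interpolation=cv2.INTER_CUBIC))
cv2.imwrite('pics/sc9.png',cv2.resize(eyes.snapshot('scene')[195:250,205:270],None,fx=10,fy=10,interpolation=cv2.INTER_CUBIC))
E
```

```text
165 295.88709677419354 321.83076923076925 red w 30.14060477988957 carr w 90.52755067606974 B-Lc expect 122: 122.88875422462803
172 295.5394736842105 320.22857142857146 red w 28.875765517820728 carr w 91.13301659645721 B-Lc expect 122: 121.83775358593759
180 295.4761904761905 320.7083333333333 red w 29.73733072615087 carr w 90.67325229011328 B-Lc expect 122: 122.17939894819527
188 295.0980392156863 319.22058823529414 red w 28.651027572095007 carr w 91.37706966469894 B-Lc expect 122: 121.36163190373833
195 294.80882352941177 319.75409836065575 red w 29.830120720535827 carr w 90.82321672238297 B-Lc expect 122: 121.65028030869755
```

View pics/w9s.png

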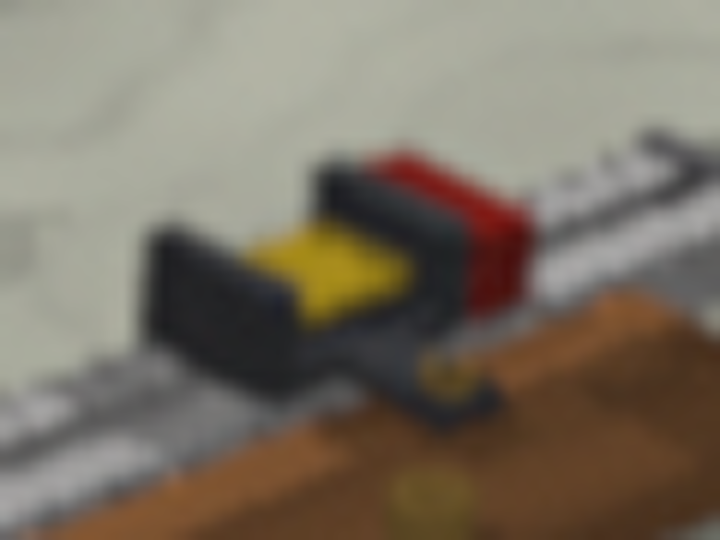

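View pics/sc9.png

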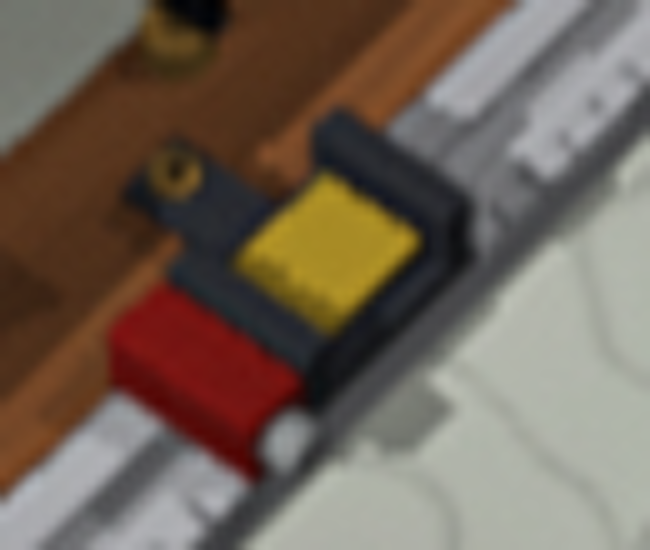

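The outer span of carriage plus stop measures 121.4–122.9 mm, and touching is 122 mm. Neither the side nor the scene view shows a gap, and the plate is up. Handing in.

```bash
python3 -c "
from bench import sign_off,get_state
print(get_state()['t'],get_state()['wrist_force']);print(sign_off())"
```

```text
8.5667 [ 0.409627   -0.07479562 -0.05629933]
the job is handed in; nothing more can be done
None
```

The carriage is fully home against the red stop and its plate is up again. I pressed the plate with the shut fingertips at about 6–9 N, roughly 3–5 mm down. I kept it pressed and slid the carriage along the rail until it stopped. I then lifted straight up, and handed in at 8.6 s of robot time with the arm clear.

**Stop reached:** the tool stopped at y = -0.1616 m (predicted about -0.161 m), and the sideways force jumped to 11.5 N with the plate still down.

**Contact afterwards:** the carriage plus stop measured 121.4–122.9 mm across; touching is 122 mm. No gap showed in any of the three views. The bystanders I could see beside the rail looked undisturbed. The roller, the tray and the screwdriver I did not re-check.

**Disagreement:** the wrist camera put the plate's travel at about 47 mm, against 51 mm predicted from the first pictures. I put this down to wrist-camera error, since the force jump and the width measurement both agree with full contact.

**Weakest moment:** partway along, the tips rose to about 3 mm of press by height, near the point where the brake lets go. The force there (6.7 N) suggested nearer 5 mm. I pressed further down straight away.

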